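# Seat a badge pallet on the printer bed and start the print

## Task

Load the badge printer: set the orange badge pallet on the black bed and push it gently until its long edge bears on both steel dowels and its end bears on the steel nose of the red end stop, keeping light but definite pressure on all three at once for a moment. With the pallet let go and still fully home and flat, press the green start button right down, then let it go. Leave the brush, the ink bottle and the tray of blanks where they are.

Things in the scene. Friction and masses are not known exactly. Their poses are not given: they have to be found in the camera images.
- pallet: orange rectangular plate, 100 mm (x) by 150 mm (y) by 10 mm thick, about 0.35 kg (may be 0.25 to 0.5), four silver badge blanks inlaid on top, an upright round black knob 30 mm in diameter and 36 mm high in the middle (from 10 to 46 mm above the underside). Origin: centre of the underside; z up. Its +x long edge goes against the dowels and its +y end against the stop. It starts lying on the counter
- printer: badge printer, fixed: a flat black bed whose top is 45 mm above the counter, reaching from -110 to +90 mm in x and from -210 to +150 mm in y, and beyond y = +150 mm a white hood 130 mm high (x -135 to +115, to y = +380). Origin: on the counter below the bed point midway between the dowels in y and 55 mm to their -x side; z up, x towards the dowels, y towards the hood. A pallet that is home has its axes parallel to these and its centre at x = 0
- dowel_left: upright fixed polished steel pin on the bed, 10 mm in diameter, 16 mm high, at x = 55, y = +50 mm of the printer. Origin: its axis, at the bed's top. Rigid; press with 3 to 6 N (12 N does damage). Friction about 0.3 (on the bed too): pressed hard, the pallet drags and may leave a pin or the stop unloaded, so slide it lightly, then press on all three
- dowel_right: the same pin at x = 55, y = -50 mm of the printer
- end_stop: fixed red block 18 mm high, 44 mm (x) by 26 mm (y), on the bed at x = 0 of the printer, axes parallel to it. Origin: at the bed's top, middle of the face that looks to -y; that face is at y = 75 to 93 mm of the printer. From it an upright round steel nose, 16 mm in diameter, stands out to -y by 4 to 18 mm, locked at an unmeasured length; the pallet's end meets its tip. Limits and friction as the dowels
- edge_left (a point): point on the pallet's +x edge, mid thickness, 50 mm to +y of its middle: comes to within 20 mm along the edge of dowel_left
- edge_right (a point): point on the pallet's +x edge, mid thickness, 50 mm to -y of its middle: comes to within 20 mm along the edge of dowel_right
- end_edge (a point): middle of the pallet's +y end, mid thickness: meets the end stop's nose
- start_button (a joint): green push button, 28 mm in diameter, in a grey ring 44 mm in diameter on the bed: travel in m, 0 up, 0.006 right down; sprung, about 1.5 N to start and 5 N right down
- start_button_top (a point): centre of the button's top face, 63 mm above the counter when up; at x = -30, y = -175 mm of the printer
- blank_tray: grey tray of silver blanks, 120 by 90 by 30 mm; leave alone
- ink: blue ink bottle, 38 mm in diameter, 75 mm high, standing on the printer's hood; leave alone
- brush: small hand brush lying on the counter; leave alone
Mind the look-alikes: they are no part of the job. What is shaped like the pallet but purple or turquoise is not meant.

How it is judged:
On the way, in this order (a step that is already met when the one before it is completed fails the run):
1. the pallet lies flat on the bed and bears on both dowels and on the end stop at once, with at least 1.5 N on each, for 0.3 s (contact force between pallet and dowel_left above 1.5 N and contact force between pallet and dowel_right above 1.5 N and contact force between pallet and end_stop above 1.5 N and x of each of edge_left, edge_right in the frame of printer above 0.048 m and horizontal distance between end_edge and stop_nose_c0 below 0.0102 m and angle between pallet's own z axis and vertical below 0.03 rad and z of pallet in the frame of printer below 0.047 m), for 0.3 s.
2. the pallet is let go and still home, and the start button is pressed right down (beyond 4.5 mm) (value of joint start_button above 0.0045 m and contact force between the fingers and pallet below 0.1 N and x of each of edge_left, edge_right in the frame of printer above 0.048 m and horizontal distance between end_edge and stop_nose_c0 below 0.0102 m and angle between pallet's own z axis and vertical below 0.03 rad and z of pallet in the frame of printer below 0.047 m), for 0.05 s.
At the end, for the whole second after the job is handed in: The pallet lies flat on the bed (within 0.03 rad, underside no more than 2 mm above the bed), at rest, its long edge within 2 mm of both dowels and the middle of its end within 2 mm of the end stop's nose, and the start button has sprung back up (under 1.5 mm) (x of each of edge_left, edge_right in the frame of printer above 0.048 m and horizontal distance between end_edge and stop_nose_c0 below 0.0102 m and angle between pallet's own z axis and vertical below 0.03 rad and z of pallet in the frame of printer below 0.047 m and linear speed of pallet below 0.01 m/s and value of joint start_button below 0.0015 m); the robot touches nothing.
It fails at once if the pallet is pressed on a dowel or on the end stop with more than 12 N (contact force between pallet and dowel_left above 12 N or contact force between pallet and dowel_right above 12 N or contact force between pallet and end_stop above 12 N).
It fails at once if the start button is pressed (beyond 3 mm) while the pallet is not home (value of joint start_button above 0.003 m and not (x of each of edge_left, edge_right in the frame of printer above 0.048 m and horizontal distance between end_edge and stop_nose_c0 below 0.0102 m and angle between pallet's own z axis and vertical below 0.03 rad and z of pallet in the frame of printer below 0.047 m)).
It fails at once if the brush, the ink bottle or the tray of blanks is moved by more than 20 mm (distance of any of blank_tray, ink, brush from where it was at the start of the episode above 0.02 m).
It also fails if it takes over 72 s, if anything falls off the work surface, if the arm or the gripper's body presses on something with over 40 N, if the wrist force passes 120 N, or if a joint passes its speed limit or range.

## Robot

A 6-joint arm with a two-finger parallel gripper is mounted at the origin on the work surface. World frame = base frame: x ahead of the robot, y to its left, z up, the work surface at z = 0. Lengths are in m, angles in rad, forces in N, time in s.
With the tool pointing down it reaches from about 0.35 to 0.975 m from the base axis. Payload 4.9 kg.
Tool frame: the origin (TCP) lies midway between the tips of the shut fingers; the grasp point (between the pads) lies 19 mm behind it; z points along the fingers, y is the line along which they close (so a half turn about z gives the same grasp; the last joint's range is limited). The gripper opens to 85 mm and grips with 20 to 120 N. Pads are 22 mm wide; open, the fingers measure 114 mm over their backs; the gripper's body (76 mm by 85 mm) begins 54 mm behind the grasp point. The pads swing forward as they close: fully open they stand 13 mm farther back than shut.
Start: joints at [-0.119, 0.053, 1.613, -0, 1.476, -0.119], TCP at [0.625, 0, 0.193] pointing down, gripper open.
Joint ranges: [-3.01, 3.01], [-1.01, 2.22], [0.06, 2.58], [-1.02, 4.17], [0.09, 2.62], [-3.14, 3.14]. Speed limits (rad/s): [2.57, 2.57, 3.14, 3.14, 3.14, 3.14].

## Interface

Orientations are given as a unit quaternion [w, x, y, z].
In Python, from plant import state, grab_frame, camera_info, job_done, spot_in, masks_of, pinpoint gives the robot as it stands.
- The arm moves only by the shell command python3 -m handwheel 'ROWS' [OPENING]. ROWS is JSON, a list that holds one entry, the list of rows, each a list of 6 numbers: the shift along the world's x, y, z in m, then the turn, a rotation vector about the world's x, y, z in degrees. In form: [[[tx, ty, tz, ax, ay, az], ...]]. A call has 1 to 20 rows; each row shifts and turns the commanded pose from where the row before left it; what a row does not reach is not made up. A row lasts 1/12 s, in which the tool goes at most 41.7 mm and 7.16 degrees, less where a joint would pass 70% of its speed; a pose out of reach is approached as far as the arm can. A call is refused whole if a number of a shift passes 0.0417 or a number of a turn 7.16, either way. A call with a gripper value outside its range is refused whole. OPENING is the opening, from 0 (shut) to 1 (fully open), set as the call begins (- or left out, the last holds). The fingers move at their own pace and stop on an object; the grip force is fixed at half the most. Time passes only in rows, so rows that do not move let the fingers close. It gives the time, the measured TCP pose, the force, the opening and the grip force at its end, in the units of the state.
- state(): the state, without advancing time (a new reading comes with each control period).
- grab_frame(name): name is "scene" or "side" or "wrist"; returns (picture, depth): 420x560x3 uint8, blue, green, red; 420x560 float32, m along the optical axis (not along the pixel's ray), 0 where there is no reading.
- camera_info(name): a dict with "fx", "fy", "cx", "cy" (pixels), "T" (4x4, takes a point from camera to world coordinates). Camera axes: x right, y up, looking along -z (the intrinsics and any distortion apply to the point x, -y, -z); pixel columns grow to the right and rows downward; lengths in m; the calibration is good to about 2 mm. A picture is of the moment at which its call begins: read the wrist's pose just before it. camera_info takes no time and is no camera call; for the wrist camera it gives the pose at the moment of the call.
- job_done(): hands the job in; it is judged then, once.
Trained networks look in the newest picture that a camera, given by its name, has taken for a name from the list of things; names that differ only in an ending like _2 or _b are one class to them, and where a whole thing is asked for, a point or a joint stands for the part that bears it (a point fixed in the world has none). Each returns a list of dicts, best first, with "conf" (0 to 1); they miss things now and then, are a little off and sometimes report something else, mostly with a low value. They report only what shows in the picture. A call takes as long as a camera call. They do not tell look-alikes from the thing itself.
- spot_in(camera, thing): "box" ([left, top, width, height] in pixels, round what is visible of it).
- masks_of(camera, thing): "region" (420x560 bool, what is visible of it) and "box" ([left, top, width, height] in pixels, round what is visible of it).
- pinpoint(camera, thing): "position" ([column, row] in pixels: a listed point, or the origin of a listed thing).
The state is a dict: "time": time; "joint_pos": joint angles; "joint_vel": joint speeds; "joint_efforts": joint torques, N m; "tool_pos": TCP position; "tool_rot": TCP orientation; "contact_force": force on the tool from outside, world axes, zero at the start; "ft_torque": the same for the moment, N m; "gripper_width": opening from 0.0 (shut) to 1.0 (fully open); "grasp_force": force on a finger pad.
Only numpy, scipy, OpenCV 4.12 (cv2) and the standard library are available. Lean on these libraries where they do the work, as an engineer would, in place of code of your own. Each camera call takes 0.05 s, during which the arm holds its last target. There are 200 camera calls.

## Working session

There is one attempt and no reset: what is moved stays moved. The work goes in short steps, Python scripts to look and compute and a shell command to move; the robot and the scene stay as the last step left them, time stands still between calls to the robot, and variables do not carry over. Pictures are saved under pics/ and viewed, at most 10 in all, crops included, and the job is handed in when it is done.

```bash
mkdir -p pics; ls; cat > h.py <<'E'
import numpy as np, cv2
from plant import *
def ray(cam,px,info=None):
    c=info or camera_info(cam); T=np.array(c["T"])
    d=np.array([(px[0]-c["cx"])/c["fx"],-(px[1]-c["cy"])/c["fy"],-1.0])
    return T[:3,3],T[:3,:3]@d
def at_z(cam,px,z,info=None):
    o,d=ray(cam,px,info); return o+d*(z-o[2])/d[2]
def at_depth(cam,px,dep,info=None):
    o,d=ray(cam,px,info); return o+d*dep
E
python3 - <<'E'
from h import *
print(camera_info("scene"))
for c in ["scene","side"]:
    im,d=grab_frame(c); cv2.imwrite(f"pics/{c}0.png",im); np.save(f"{c}_d.npy",d)
    for t in ["pallet","dowel_left","dowel_right","end_stop","start_button_top","printer"]:
        r=pinpoint(c,t)
        for q in r[:3]:
            p=q["position"]; u,v=int(round(p[0])),int(round(p[1]))
            dd=d[v,u] if 0<=v<420 and 0<=u<560 else 0
            print(c,t,round(q["conf"],2),np.round(p,1),np.round(at_depth(c,p,dd),3) if dd>0 else None)
print(state())
E
```

```text
pics
{'fx': 384.2241250754094, 'fy': 384.2241250754094, 'cx': 280.84360652918815, 'cy': 216.2352689474045, 'T': array([[ 0.76189613, -0.48790481,  0.42598495,  0.9439938 ],
       [ 0.64769621,  0.57191947, -0.50338627, -0.55664379],
       [ 0.00197549,  0.65943689,  0.75175733,  0.92654251],
       [ 0.        ,  0.        ,  0.        ,  1.        ]])}
scene pallet 0.95 [194.2 261.2] [ 0.358 -0.242  0.028]
scene pallet 0.93 [110.5 287.3] [ 0.254 -0.443  0.03 ]
scene pallet 0.69 [242.2 303.3] [ 0.548 -0.245  0.017]
scene dowel_left 0.65 [142.8 353.4] [ 0.463 -0.496  0.022]
scene dowel_left 0.48 [262.7 296.5] [ 0.574 -0.194  0.013]
scene end_stop 0.65 [265.2 296.2] [ 0.576 -0.187  0.007]
scene start_button_top 0.37 [283.5 225.3] [ 0.488 -0.005  0.071]
scene printer 0.58 [328.2 216.4] [0.553 0.13  0.041]
side pallet 0.66 [308.9 182.8] [ 0.513 -0.229  0.009]
side pallet 0.65 [403.6 174.8] [ 0.238 -0.425  0.006]
side dowel_left 0.5 [209.8 255.8] [0.604 0.217 0.052]
side dowel_right 0.35 [236.3 234. ] [0.586 0.113 0.047]
side end_stop 0.68 [213.7 276.1] [0.551 0.271 0.061]
side start_bu
[... 184 characters left out ...]
ay([-1.19021594e-01,  5.26658291e-02,  1.61290491e+00, -1.28029249e-05,
        1.47602654e+00, -1.18982331e-01]), 'joint_vel': array([ 0.00053076,  0.00100513,  0.00105382,  0.00059542, -0.0001794 ,
        0.00083982]), 'joint_efforts': array([-3.59314672e-04, -3.93555737e+01, -3.70371222e+01, -1.00219827e-04,
        2.90176986e-04, -1.27892969e-05]), 'tool_pos': array([ 6.24971319e-01, -1.37247586e-05,  1.93421845e-01]), 'tool_rot': array([ 2.12447406e-06,  7.07120234e-01,  7.07093328e-01, -6.43654728e-06]), 'contact_force': array([ 0.32483899, -0.34261739, -0.43054808]), 'ft_torque': array([-0.03936704, -0.01165853,  0.03162909]), 'grasp_force': 0.0, 'gripper_width': 1.0007038946842484}
```

View pics/scene0.png

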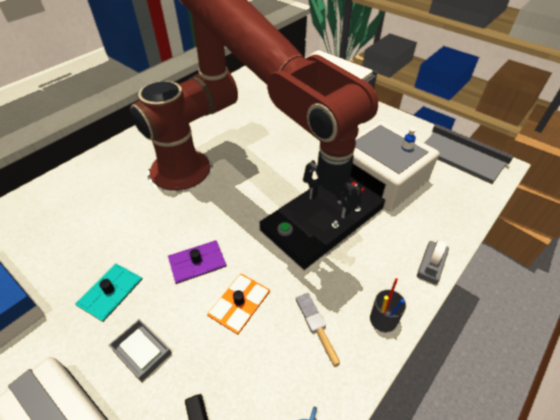

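View pics/side0.png

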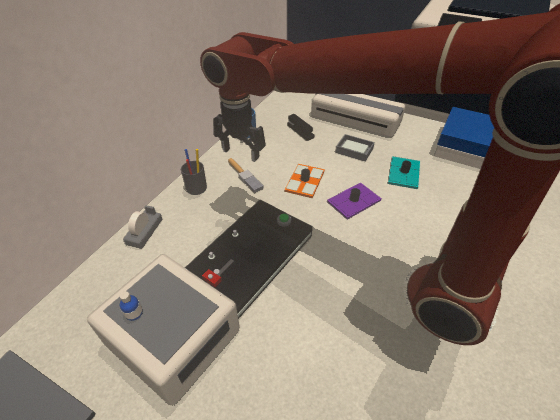

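The orange pallet is at scene (239,300) and side (305,178). Its look-alikes are purple at scene (196,260) / side (354,198) and turquoise at scene (108,287) / side (404,172). I choose the orange one, near (0.53,-0.24). The dowels are at side (236,233) and (211,256), the red stop at (212,276) and the green button at (285,218). I'll check the choice from the wrist camera and triangulate.

```bash
python3 - <<'E'
from h import *
def tri(a,b):
    (o1,d1),(o2,d2)=ray("scene",a),ray("side",b)
    s=np.linalg.lstsq(np.c_[d1,-d2],o2-o1,rcond=None)[0]
    p,q=o1+d1*s[0],o2+d2*s[1]; return np.round((p+q)/2,3),round(np.linalg.norm(p-q),4)
ctr={}
for c in ["scene","side"]:
    im=cv2.imread(f"pics/{c}0.png"); hsv=cv2.cvtColor(im,cv2.COLOR_BGR2HSV)
    m=cv2.inRange(hsv,(6,150,120),(18,255,255))
    win=np.zeros_like(m); 
    if c=="scene": win[265:340,200:280]=1
    else: win[150:205,275:335]=1
    p=np.argwhere((m>0)&(win>0))[:,::-1]
    w=np.array([at_z(c,q,0.01)[:2] for q in p])
    r=cv2.minAreaRect((w*1000).astype(np.float32)); print(c,len(p),r)
    print(np.round(cv2.boxPoints(r)))
print("button",tri((285,228),(284.5,218)), "knob top",tri((239,294),(305.5,170)))
c=camera_info("wrist"); print(c["T"])
E
```

```text
scene 615 ((535.8419799804688, -244.85232543945312), (99.16780853271484, 149.4444580078125), 8.40028190612793)
[[ 476. -178.]
 [ 498. -326.]
 [ 596. -312.]
 [ 574. -164.]]
side 332 ((532.3408203125, -236.7164764404297), (99.798828125, 156.30242919921875), 8.095234870910645)
[[ 472. -166.]
 [ 494. -321.]
 [ 593. -307.]
 [ 571. -152.]]
button (array([ 0.489, -0.001,  0.056]), np.float64(0.0018)) knob top (array([ 0.535, -0.242,  0.047]), np.float64(0.0026))
[[ 9.99999848e-01 -5.01336293e-04 -2.31626150e-04  6.24503420e-01]
 [ 5.47864322e-04  9.53371399e-01  3.01799064e-01  7.66749821e-02]
 [ 6.95229231e-05 -3.01799144e-01  9.53371529e-01  3.74100417e-01]
 [ 0.00000000e+00  0.00000000e+00  0.00000000e+00  1.00000000e+00]]
```

```bash
python3 -m handwheel '[[[-0.01,-0.03,0.01,0,0,0],[-0.01,-0.04,0.015,0,0,0],[-0.015,-0.04,0.015,0,0,0],[-0.015,-0.04,0.015,0,0,0],[-0.015,-0.03,0.01,0,0,0],[-0.01,-0.03,0,0,0,0],[0,0,0,0,0,0],[0,0,0,0,0,0],[0,0,0,0,0,0]]]' 1; python3 - <<'E'
from h import *
i=camera_info("wrist"); im,d=grab_frame("wrist"); cv2.imwrite("pics/w1.png",im); np.save("w1_d.npy",d); np.save("w1_T.npy",i["T"]); print(i, state()["tool_pos"])
for t in ["pallet","edge_left","edge_right","end_edge"]:
    for q in pinpoint("wrist",t)[:2]: print(t,q["conf"],q["position"],np.round(at_z("wrist",q["position"],0.01,i),4))
E
```

```text
time: 1.45
tool_pos: [0.5529, -0.2013, 0.255]
tool_rot: [-0.0, 0.707, 0.707, 0.0]
contact_force: [-0.1, -0.5, -0.5]
gripper_width: 1.001
grasp_force: 0.0
{'fx': 347.23163866411767, 'fy': 347.23163866411767, 'cx': 275.08043365932804, 'cy': 210.4653830862494, 'T': array([[ 9.99999919e-01, -3.84013661e-04,  1.18455338e-04,
         5.52434776e-01],
       [ 3.30521766e-04,  9.53587362e-01,  3.01116313e-01,
        -1.24704964e-01],
       [-2.28590291e-04, -3.01116249e-01,  9.53587412e-01,
         4.35675643e-01],
       [ 0.00000000e+00,  0.00000000e+00,  0.00000000e+00,
         1.00000000e+00]])} [ 0.55300446 -0.20075566  0.25485557]
pallet 0.81 [62.6, 330.8] [ 0.2457 -0.4414  0.01  ]
pallet 0.79 [262.9, 195.3] [ 0.5369 -0.239   0.01  ]
edge_left 0.8 [63.8, 206.2] [ 0.2818 -0.2535  0.01  ]
edge_left 0.64 [294.9, 153.8] [ 0.5766 -0.1865  0.01  ]
edge_right 0.91 [85.9, 133.1] [ 0.3251 -0.1618  0.01  ]
edge_right 0.68 [306.0, 232.1] [ 0.5929 -0.2889  0.01  ]
end_edge 0.84 [42.1, 287.3] [ 0.2303 -0.3706  0.01  ]
end_edge 0.8 [254.6, 139.3] [ 0.5276 -0.169   0.01  ]
```

View pics/w1.png

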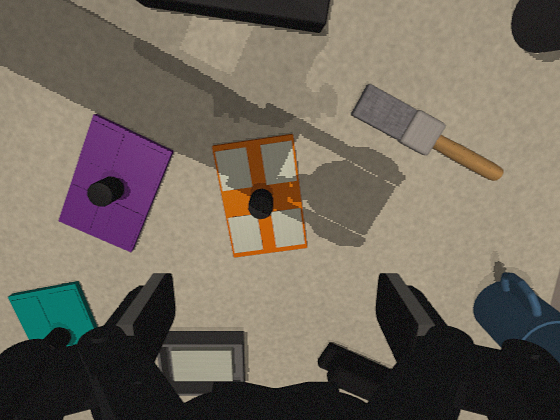

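```bash
python3 - <<'E'
from h import *
im=cv2.imread("pics/w1.png"); i=camera_info("wrist"); 
hsv=cv2.cvtColor(im,cv2.COLOR_BGR2HSV); m=cv2.inRange(hsv,(6,150,100),(18,255,255)); m[:, :180]=0;m[:,360:]=0;m[300:]=0
p=np.argwhere(m>0)[:,::-1]; w=np.array([at_z("wrist",q,0.01,i)[:2] for q in p])
print(cv2.minAreaRect((w*1000).astype(np.float32)))
d=np.load("w1_d.npy")
for u,v in [(262,188),(263,183),(262,195),(240,160),(330,200)]: print((u,v),im[v,u],np.round(at_depth("wrist",(u,v),d[v,u],i),4))
E
```

```text
((535.3746337890625, -243.16552734375), (99.61722564697266, 149.3242950439453), 8.332277297973633)
(262, 188) [10 30 60] [ 0.5363 -0.2286  0.0108]
(263, 183) [13 44 93] [ 0.5376 -0.2223  0.0103]
(262, 195) [17 12 21] [ 0.5375 -0.2284  0.0458]
(240, 160) [101 114 115] [ 0.5095 -0.1935  0.0102]
(330, 200) [ 83 100 107] [ 6.244e-01 -2.473e-01 -6.000e-04]
```

The wrist view shows the orange pallet with its four silver blanks, knob at about (260,200), and nothing within finger reach except the brush off at (360+,100). The choice is confirmed. Next I go down and grasp the knob.

```bash
python3 -m handwheel '[[[-0.0036,-0.0084,-0.03,0,0,4.35],[-0.005,-0.012,-0.035,0,0,4],[-0.005,-0.012,-0.035,0,0,0],[-0.004,-0.01,-0.035,0,0,0],[0,0,-0.03,0,0,0],[0,0,-0.03,0,0,0],[0,0,-0.022,0,0,0],[0,0,-0.02,0,0,0],[0,0,0,0,0,0],[0,0,0,0,0,0],[0,0,0,0,0,0]]]' 1; python3 -m handwheel '[[[0,0,0,0,0,0],[0,0,0,0,0,0],[0,0,0,0,0,0],[0,0,0,0,0,0],[0,0,0,0,0,0],[0,0,0,0,0,0],[0,0,0,0,0,0],[0,0,0,0,0,0],[0,0,0,0,0,0],[0,0,0,0,0,0],[0,0,0,0,0,0],[0,0,0,0,0,0]]]' 0
```

```text
time: 2.62
tool_pos: [0.5364, -0.2442, 0.0197]
tool_rot: [0.001, 0.653, 0.757, 0.0]
contact_force: [0.7, -0.5, -0.0]
gripper_width: 0.997
grasp_force: 0.0
time: 3.62
tool_pos: [0.5353, -0.244, 0.0182]
tool_rot: [-0.0, 0.654, 0.757, -0.0]
contact_force: [-0.4, 1.0, -0.1]
gripper_width: 0.0
grasp_force: 0.0
```

```bash
python3 - <<'E'
from h import *
print(state()["gripper_width"],state()["grasp_force"])
a,_=grab_frame("wrist"); b,_=grab_frame("scene"); c,_=grab_frame("side")
r=lambda x:cv2.resize(x,(400,300))
z=np.vstack([np.hstack([r(a),r(b)]),np.hstack([cv2.resize(b[250:370,160:320],(400,300)),cv2.resize(c[120:240,240:400],(400,300))])])
cv2.imwrite("pics/g1.png",z)
E
```

```text
8.279209018057299e-05 0.0
```

View pics/g1.png

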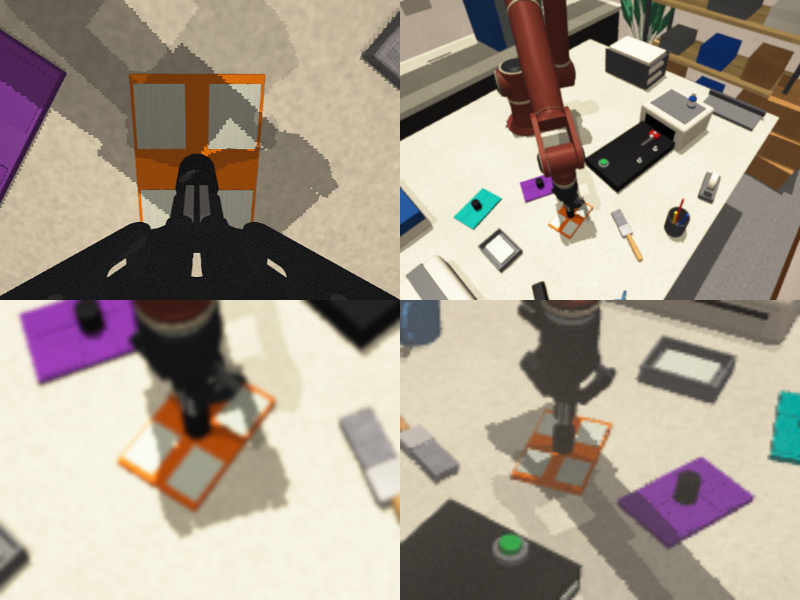

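The wrist view shows the fingers shut on the near side of the knob, and the pallet has probably been squeezed forward. I'll measure where it is now.

```bash
python3 - <<'E'
from h import *
i=camera_info("wrist"); im,d=grab_frame("wrist"); s=state(); print(s["tool_pos"])
hsv=cv2.cvtColor(im,cv2.COLOR_BGR2HSV); m=cv2.inRange(hsv,(6,150,80),(18,255,255))
p=np.argwhere(m>0)[:,::-1]; w=np.array([at_z("wrist",q,0.01,i)[:2] for q in p])
r=cv2.minAreaRect((w*1000).astype(np.float32)); print(r, np.round(cv2.boxPoints(r)))
for v in range(205,300,8): print(v,[tuple(np.round(at_depth("wrist",(u,v),d[v,u],i),3)) for u in (276,)], im[v,276])
im,d=grab_frame("scene"); hsv=cv2.cvtColor(im,cv2.COLOR_BGR2HSV); m=cv2.inRange(hsv,(6,150,80),(18,255,255)); win=np.zeros_like(m); win[265:350,200:290]=1
p=np.argwhere((m>0)&(win>0))[:,::-1]; w=np.array([at_z("scene",q,0.01)[:2] for q in p]); print(cv2.minAreaRect((w*1000).astype(np.float32)))
E
```

```text
[ 0.53529077 -0.24400186  0.01826774]
((532.9434814453125, -230.72096252441406), (99.57872009277344, 124.10720825195312), 8.381486892700195) [[ 475. -177.]
 [ 493. -299.]
 [ 591. -285.]
 [ 573. -162.]]
205 [(np.float64(0.532), np.float64(-0.224), np.float64(0.01))] [  9  54 114]
213 [(np.float64(0.533), np.float64(-0.229), np.float64(0.011))] [ 10  49 115]
221 [(np.float64(0.533), np.float64(-0.229), np.float64(0.024))] [21 21 29]
229 [(np.float64(0.533), np.float64(-0.229), np.float64(0.035))] [11 15 14]
237 [(np.float64(0.533), np.float64(-0.229), np.float64(0.045))] [27 17 23]
245 [(np.float64(0.534), np.float64(-0.233), np.float64(0.046))] [27 18 24]
253 [(np.float64(0.534), np.float64(-0.237), np.float64(0.046))] [30 26 31]
261 [(np.float64(0.534), np.float64(-0.233), np.float64(0.063))] [14 17 24]
269 [(np.float64(0.534), np.float64(-0.234), np.float64(0.069))] [31 29 29]
277 [(np.float64(0.534), np.float64(-0.234), np.float64(0.076))] [24 24 26]
285 [(np.float64(0.534), np.float64(-0.233), np.float64(0.083))] [24 25 29]
293 [(np.float64(0.534), np.float64(-0.234), np.float64(0.088))] [21 26 22]
((535.282470703125, -245.13235473632812), (100.4122314453125, 150.00546264648438), 8.161866188049316)
```

```bash
python3 -m handwheel '[[[0,0,0.005,0,0,0],[0,0,0.01,0,0,0],[0,0,0.01,0,0,0],[0,0,0,0,0,0],[0,0,0,0,0,0]]]' ; python3 - <<'E'
from h import *
i=camera_info("wrist"); im,d=grab_frame("wrist"); print(state()["tool_pos"],state()["gripper_width"],state()["contact_force"])
for v in (260,285):
  print([(u,tuple(np.round(at_depth("wrist",(u,v),d[v,u],i),3)[[0,1,2]].tolist())) for u in range(240,316,5)])
cv2.imwrite("pics/g2.png",im)
E
```

```text
time: 4.28
tool_pos: [0.5364, -0.2447, 0.0452]
tool_rot: [0.002, 0.654, 0.757, 0.0]
contact_force: [0.1, -0.2, 0.5]
gripper_width: -0.002
grasp_force: 0.0
[ 0.5358145  -0.24433275  0.04422014] -0.0023867822748520483 [ 0.10246981  0.47896876 -0.47427381]
[(240, (0.516, -0.274, 0.012)), (245, (0.52, -0.274, 0.012)), (250, (0.523, -0.273, 0.011)), (255, (0.526, -0.273, 0.011)), (260, (0.529, -0.256, 0.046)), (265, (0.53, -0.235, 0.089)), (270, (0.532, -0.235, 0.088)), (275, (0.534, -0.234, 0.088)), (280, (0.536, -0.234, 0.088)), (285, (0.538, -0.233, 0.089)), (290, (0.541, -0.233, 0.089)), (295, (0.553, -0.269, 0.011)), (300, (0.557, -0.269, 0.011)), (305, (0.56, -0.268, 0.011)), (310, (0.564, -0.268, 0.01)), (315, (0.567, -0.267, 0.012))]
[(240, (0.518, -0.294, 0.01)), (245, (0.523, -0.239, 0.103)), (250, (0.525, -0.239, 0.103)), (255, (0.527, -0.239, 0.102)), (260, (0.529, -0.234, 0.111)), (265, (0.53, -0.235, 0.11)), (270, (0.532, -0.235, 0.109)), (275, (0.534, -0.235, 0.109)), (280, (0.536, -0.234, 0.11)), (285, (0.538, -0.234, 0.109)), (290, (0.54, -0.234, 0.109)), (295, (0.543, -0.237, 0.104)), (300, (0.545, -0.237, 0.102)), (305, (0.547, -0.236, 0.103)), (310, (0.567, -0.287, 0.011)), (315, (0.57, -0.286, 0.011))]
```

View pics/g2.png

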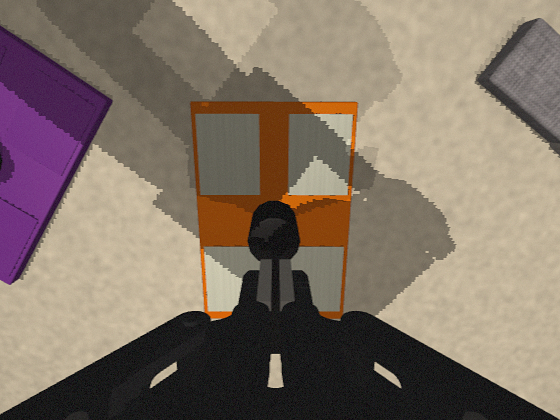

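```bash
python3 - <<'E'
from h import *
i=camera_info("wrist"); im,d=grab_frame("wrist")
for v in range(215,300,5): print(v,[np.round(at_depth("wrist",(u,v),d[v,u],i),3).tolist() for u in (268,285)])
im,d=grab_frame("side")
for v in range(140,190,4): print(v,[np.round(at_depth("side",(u,v),d[v,u]),3).tolist() for u in (302,306)])
E
```

```text
215 [[0.529, -0.23, 0.04], [0.539, -0.229, 0.038]]
220 [[0.529, -0.231, 0.045], [0.539, -0.23, 0.044]]
225 [[0.53, -0.234, 0.045], [0.539, -0.232, 0.047]]
230 [[0.53, -0.236, 0.045], [0.539, -0.235, 0.046]]
235 [[0.531, -0.239, 0.046], [0.54, -0.237, 0.047]]
240 [[0.531, -0.242, 0.045], [0.54, -0.24, 0.047]]
245 [[0.531, -0.245, 0.045], [0.541, -0.244, 0.046]]
250 [[0.532, -0.248, 0.047], [0.541, -0.246, 0.048]]
255 [[0.532, -0.251, 0.046], [0.542, -0.25, 0.046]]
260 [[0.531, -0.234, 0.087], [0.538, -0.234, 0.087]]
265 [[0.531, -0.234, 0.093], [0.538, -0.233, 0.092]]
270 [[0.531, -0.234, 0.096], [0.538, -0.233, 0.098]]
275 [[0.531, -0.235, 0.1], [0.538, -0.233, 0.101]]
280 [[0.531, -0.234, 0.105], [0.537, -0.233, 0.106]]
285 [[0.531, -0.234, 0.109], [0.537, -0.233, 0.109]]
290 [[0.531, -0.234, 0.113], [0.537, -0.233, 0.112]]
295 [[0.531, -0.234, 0.116], [0.537, -0.234, 0.115]]
140 [[0.542, -0.221, 0.182], [0.534, -0.232, 0.177]]
144 [[0.544, -0.226, 0.163], [0.534, -0.236, 0.16]]
148 [[0.543, -0.225, 0.148], [0.54, -0.25, 0.133]]
152 [[0.545, -0.231, 0.128], [0.532, -0.233, 0.131]]
156 [[0.545, -0.233, 0.109], [0.53, -0.232, 0.116]]
160 [[0.545, -0.234, 0.093], [0.529, -0.231, 0.101]]
164 [[0.585, -0.324, -0.002], [0.569, -0.325, 0.003]]
168 [[0.568, -0.289, 0.01], [0.558, -0.301, 0.006]]
172 [[0.54, -0.228, 0.047], [0.529, -0.236, 0.046]]
176 [[0.539, -0.226, 0.031], [0.526, -0.23, 0.033]]
180 [[0.54, -0.23, 0.01], [0.524, -0.228, 0.018]]
184 [[0.532, -0.214, 0.007], [0.517, -0.215, 0.012]]
188 [[0.522, -0.193, 0.009], [0.51, -0.201, 0.008]]
```

Wrist and side depth agree: the shut fingertips are about 41 mm above the reported TCP z, so the fingers closed above the knob top (z 0.046). The xy agrees. I'll allow for that offset and go lower, watching the force.

```bash
python3 -m handwheel '[[[0,0,0.01,0,0,0],[0,0,0.01,0,0,0],[0,0,0,0,0,0],[0,0,0,0,0,0],[0,0,0,0,0,0],[0,0,0,0,0,0],[0,0,-0.02,0,0,0],[0,0,-0.02,0,0,0],[0,0,-0.02,0,0,0],[0,0,-0.012,0,0,0],[0,0,0,0,0,0],[0,0,0,0,0,0]]]' 1; python3 -m handwheel '[[[0,0,-0.006,0,0,0],[0,0,-0.005,0,0,0],[0,0,-0.005,0,0,0],[0,0,0,0,0,0],[0,0,0,0,0,0]]]' 1
```

```text
time: 5.43
tool_pos: [0.5346, -0.2436, -0.0096]
tool_rot: [-0.001, 0.654, 0.757, -0.0]
contact_force: [-1.0, -0.4, 1.4]
gripper_width: 0.999
grasp_force: 0.0
time: 5.85
tool_pos: [0.5351, -0.2439, -0.0249]
tool_rot: [-0.0, 0.654, 0.757, -0.0]
contact_force: [0.3, 0.9, 0.3]
gripper_width: 1.0
grasp_force: 0.0
```

```bash
python3 -m handwheel '[[[0,0,0,0,0,0],[0,0,0,0,0,0],[0,0,0,0,0,0],[0,0,0,0,0,0],[0,0,0,0,0,0],[0,0,0,0,0,0],[0,0,0,0,0,0],[0,0,0,0,0,0],[0,0,0,0,0,0],[0,0,0,0,0,0]]]' 0
```

```text
time: 6.68
tool_pos: [0.5357, -0.2442, -0.0243]
tool_rot: [0.0, 0.654, 0.757, 0.0]
contact_force: [-0.5, -0.2, 3.4]
gripper_width: 0.334
grasp_force: 59.7
```

Gripped (0.334 ≈ 28–30 mm, 60 N). I lift and carry towards the printer, then look.

```bash
python3 -m handwheel '[[[0,0,0.015,0,0,0],[0,0,0.03,0,0,-2],[0,0,0.035,0,0,-3],[0,0.02,0.035,0,0,-3],[0,0.03,0.02,0,0,-4],[0,0.035,0,0,0,-4],[0,0.035,0,0,0,-2],[0,0.035,0,0,0,0],[0,0.025,0,0,0,0],[0,0.01,0,0,0,0],[0,0,0,0,0,0],[0,0,0,0,0,0],[0,0,0,0,0,0],[0,0,0,0,0,0]]]'; python3 - <<'E'
from h import *
s=state();i=camera_info("wrist"); im,d=grab_frame("wrist"); cv2.imwrite("pics/w3.png",im); np.save("w3_d.npy",d); np.savez("w3.npz",**{k:np.array(v) for k,v in i.items()}); print(s["tool_pos"],s["tool_rot"],s["contact_force"],s["gripper_width"])
for t,z in [("pallet",None),("dowel_left",.045),("dowel_right",.045),("end_stop",.045),("start_button_top",.063)]:
    for q in pinpoint("wrist",t)[:3]: 
        u,v=np.round(q["position"]).astype(int); print(t,round(q["conf"],2),q["position"],np.round(at_z("wrist",q["position"],z,i),4) if z else "", np.round(at_depth("wrist",(u,v),d[v,u],i),4) if 0<=v<420 and 0<=u<560 else "")
E
```

```text
time: 7.85
tool_pos: [0.5352, -0.0553, 0.1099]
tool_rot: [-0.0, 0.765, 0.645, -0.0]
contact_force: [-0.3, -0.1, -3.4]
gripper_width: 0.334
grasp_force: 59.7
[ 0.53516526 -0.05525026  0.10993067] [-8.01069938e-05  7.64596919e-01  6.44508688e-01 -3.10359706e-04] [-0.25127188 -0.13305111 -3.38284736] 0.3340209510540996
pallet 0.97 [274.9, 263.6]  [ 0.5373 -0.0404  0.1661]
pallet 0.58 [126.2, 380.5]  [ 0.4873 -0.0545  0.2024]
pallet 0.17 [390.7, 163.1]  [ 0.5918 -0.0127  0.1447]
```

View pics/w3.png

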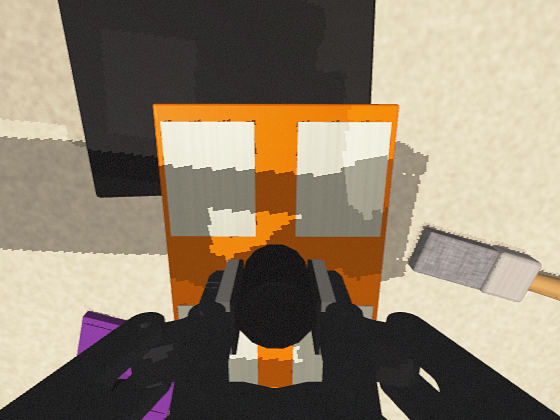

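The wrist view shows the pallet square in the grip, knob at (275,297), with the bed's near edge at row ~190. Now I measure the dowels, stop and bed edge from the scene and side views.

```bash
python3 - <<'E'
from h import *
i={k:v for k,v in np.load("w3.npz").items()}; d=np.load("w3_d.npy"); im=cv2.imread("pics/w3.png")
hsv=cv2.cvtColor(im,cv2.COLOR_BGR2HSV); m=cv2.inRange(hsv,(6,150,80),(18,255,255)); m[300:]=0
P=np.array([at_depth("wrist",(u,v),d[v,u],i) for v,u in np.argwhere(m>0)[::5]])
print("pallet top z",np.median(P[:,2]))
w=np.array([at_z("wrist",(u,v),np.median(P[:,2]),i)[:2] for v,u in np.argwhere(m>0)]); r=cv2.minAreaRect((w*1000).astype(np.float32)); print(r,np.round(cv2.boxPoints(r),1).tolist())
a,da=grab_frame("scene"); b,db=grab_frame("side")
cv2.imwrite("pics/sc4.png",a); cv2.imwrite("pics/si4.png",b)
A=cv2.resize(a[150:270,250:410],(800,600),interpolation=cv2.INTER_CUBIC); B=cv2.resize(b[195:315,165:325],(800,600),interpolation=cv2.INTER_CUBIC)
cv2.imwrite("pics/v4.png",np.vstack([A[:300+300:2],B[::2]])[:, :]) 
cv2.imwrite("pics/A.png",A); cv2.imwrite("pics/B.png",B)
for c,dd in (("scene",da),("side",db)):
  for t,z in [("dowel_left",.045),("dowel_right",.045),("end_stop",.045),("start_button_top",.063),("printer",0)]:
    for q in pinpoint(c,t)[:2]:
      p=q["position"];print(c,t,round(q["conf"],2),p,np.round(at_z(c,p,z),4))
E
```

```text
pallet top z 0.14442381335683868
((580.3560791015625, -31.812793731689453), (89.94621276855469, 181.35565185546875), 80.29938507080078) [[483.3999938964844, -60.900001525878906], [662.2000122070312, -91.4000015258789], [677.2999877929688, -2.799999952316284], [498.6000061035156, 27.799999237060547]]
scene dowel_left 0.56 [358.7, 207.4] [0.6053 0.219  0.045 ]
scene dowel_left 0.29 [143.8, 353.6] [ 0.4772 -0.4961  0.045 ]
scene dowel_right 0.35 [333.6, 223.5] [0.5838 0.1144 0.045 ]
scene end_stop 0.7 [142.9, 354.4] [ 0.4771 -0.4986  0.045 ]
scene end_stop 0.59 [353.3, 197.2] [0.5681 0.2454 0.045 ]
scene printer 0.69 [327.0, 215.2] [0.529  0.1635 0.    ]
side dowel_left 0.48 [210.5, 257.4] [0.6033 0.2169 0.045 ]
side dowel_right 0.48 [236.4, 232.4] [0.5901 0.1061 0.045 ]
side end_stop 0.77 [216.4, 278.2] [0.5494 0.2655 0.045 ]
side start_button_top 0.65 [283.4, 216.4] [ 4.912e-01 -3.000e-04  6.300e-02]
side start_button_top 0.44 [214.6, 277.0] [0.5465 0.2738 0.063 ]
side printer 0.79 [239.1, 262.5] [0.5458 0.1675 0.    ]
```

View pics/A.png

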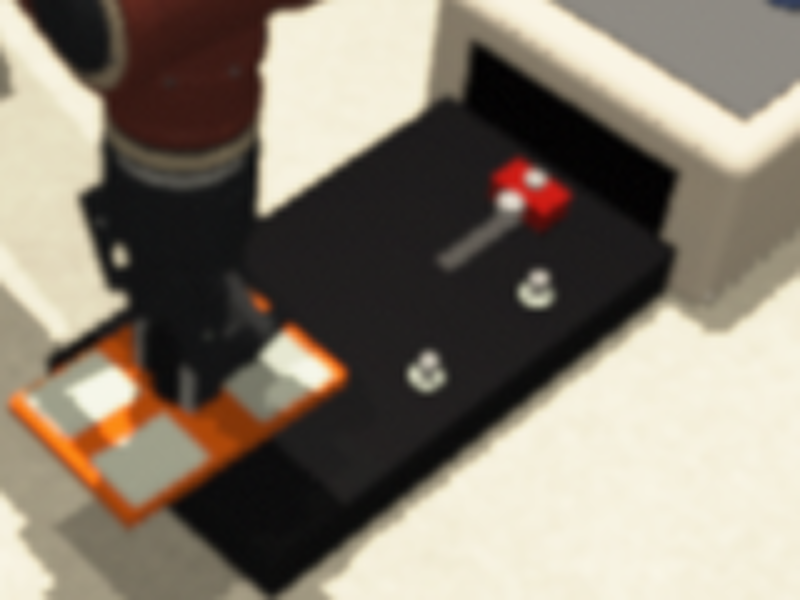

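View pics/B.png

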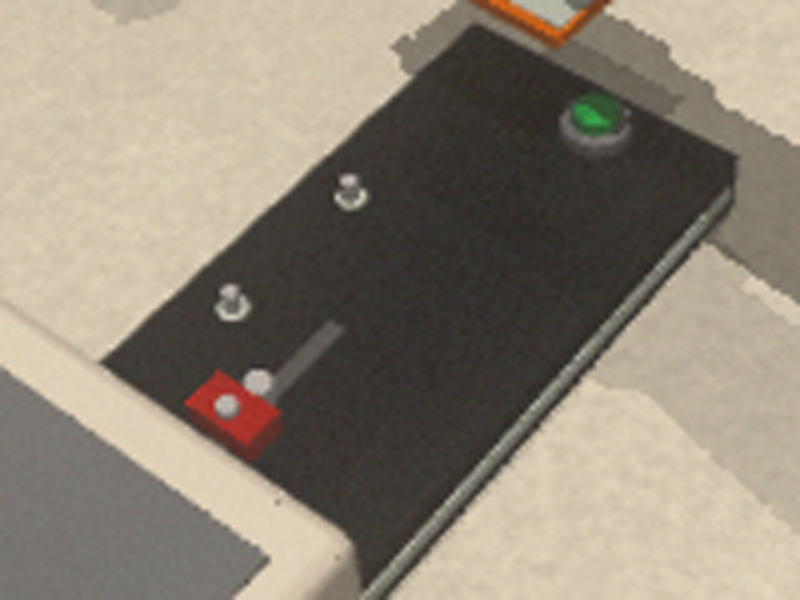

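The crops show: right dowel top at A(429,358) / B(349,180), left dowel top at A(541,277) / B(230,291), nose top at A(510,200) / B(258,378), button at B(597,112).

```bash
python3 - <<'E'
from h import *
fa=lambda u,v:(250+(u+.5)/5-.5,150+(v+.5)/5-.5); fb=lambda u,v:(165+(u+.5)/5-.5,195+(v+.5)/5-.5)
def tri(a,b):
    (o1,d1),(o2,d2)=ray("scene",a),ray("side",b)
    s=np.linalg.lstsq(np.c_[d1,-d2],o2-o1,rcond=None)[0]
    p,q=o1+d1*s[0],o2+d2*s[1]; return (p+q)/2,np.linalg.norm(p-q)
T={}
for n,a,b in [("dr",(429,358),(349,180)),("dl",(541,277),(230,291)),("nose",(510,198),(258,376))]:
    T[n],e=tri(fa(*a),fb(*b)); print(n,np.round(T[n],4),round(e,4), "z.061:",np.round(at_z("scene",fa(*a),.061),4),np.round(at_z("side",fb(*b),.061),4))
for b in [(478,25),(737,157)]: print("bed corner",at_z("side",fb(*b),.045).round(4))
print("button",at_z("side",fb(597,112),.063).round(4))
E
```

```text
dr [0.5896 0.1136 0.0607] 0.0013 z.061: [0.5892 0.113  0.061 ] [0.59   0.1142 0.061 ]
dl [0.6036 0.2124 0.0602] 0.0001 z.061: [0.6039 0.2117 0.061 ] [0.6032 0.2129 0.061 ]
nose [0.5538 0.254  0.0652] 0.0021 z.061: [0.5511 0.2572 0.061 ] [0.557  0.2522 0.061 ]
bed corner [ 0.5986 -0.046   0.045 ]
bed corner [ 0.4064 -0.0205  0.045 ]
button [0.4885 0.0011 0.063 ]
```

Printer frame: origin ≈ (0.542,0.171), yaw ≈ −8°. The button prediction (0.488,0.002) matches what I measured. The nose tip is at printer y ≈ 76 mm, so the home centre is about (0,+1) mm. I set the pallet down about 10 mm short of both.

```bash
python3 -m handwheel '[[[0,0.02,0,0,0,1.65],[0,0.03,0,0,0,0],[-0.001,0.035,0,0,0,0],[-0.001,0.035,0,0,0,0],[-0.001,0.035,0,0,0,0],[-0.001,0.03,0,0,0,0],[0,0.021,0,0,0,0],[0,0.0105,0,0,0,0],[0,0,-0.015,0,0,0],[0,0,-0.025,0,0,0],[0,0,-0.025,0,0,0],[0,0,-0.015,0,0,0],[0,0,-0.004,0,0,0],[0,0,0,0,0,0],[0,0,0,0,0,0],[0,0,0,0,0,0]]]'
```

```text
time: 10.08
tool_pos: [0.5329, 0.1625, 0.0281]
tool_rot: [0.001, 0.755, 0.656, 0.001]
contact_force: [0.2, -0.3, -2.3]
gripper_width: 0.338
grasp_force: 59.8
```

```bash
python3 -m handwheel '[[[0,0,-0.001,0,0,0],[0,0,-0.001,0,0,0],[0,0,-0.001,0,0,0],[0,0,-0.001,0,0,0],[0,0,0,0,0,0],[0,0,0,0,0,0],[0,0,0,0,0,0]]]'
```

```text
time: 10.67
tool_pos: [0.5312, 0.1625, 0.0222]
tool_rot: [-0.0, 0.755, 0.656, -0.0]
contact_force: [0.3, -0.5, -2.6]
gripper_width: 0.334
grasp_force: 59.8
```

```bash
python3 -m handwheel '[[[0,0,-0.0007,0,0,0],[0,0,-0.0008,0,0,0],[0,0,0,0,0,0],[0,0,0,0,0,0],[0,0,0,0,0,0]]]'; python3 -m handwheel '[[[0,0,-0.0005,0,0,0],[0,0,-0.0005,0,0,0],[0,0,0,0,0,0],[0,0,0,0,0,0],[0,0,0,0,0,0]]]'
```

```text
time: 11.08
tool_pos: [0.5313, 0.1625, 0.0207]
tool_rot: [-0.0, 0.755, 0.656, -0.0]
contact_force: [0.1, -0.8, -3.4]
gripper_width: 0.331
grasp_force: 60.1
time: 11.5
tool_pos: [0.5316, 0.1626, 0.0207]
tool_rot: [0.0, 0.755, 0.656, 0.0]
contact_force: [-2.7, -1.2, 5.7]
gripper_width: 0.334
grasp_force: 60.6
```

Touching the bed. I release and get the state of the pallet.

```bash
python3 -m handwheel '[[[0,0,0.001,0,0,0],[0,0,0,0,0,0],[0,0,0,0,0,0],[0,0,0,0,0,0],[0,0,0,0,0,0],[0,0,0,0,5e-1,0],[0,0,0,0,-5e-1,0],[0,0,0,0,0,0]]]' 0.65; python3 - <<'E'
from h import *
i=camera_info("wrist"); im,d=grab_frame("wrist"); cv2.imwrite("pics/w5.png",im); s=state(); print(s["tool_pos"],s["contact_force"],s["gripper_width"])
for t,z in [("dowel_left",.045),("dowel_right",.045),("end_stop",.045),("edge_left",.05),("edge_right",.05),("end_edge",.05),("pallet",.045)]:
    for q in pinpoint("wrist",t)[:2]: print(t,round(q["conf"],2),q["position"],np.round(at_z("wrist",q["position"],z,i),4))
E
```

```text
time: 12.17
tool_pos: [0.5312, 0.1625, 0.0206]
tool_rot: [0.0, 0.755, 0.656, 0.0]
contact_force: [1.0, 1.0, -0.4]
gripper_width: 0.651
grasp_force: 0.0
[0.5311436  0.16249602 0.02062758] [-0.59151086 -0.11374796  0.71889945] 0.6538662388142297
dowel_left 0.96 [423.3, 145.4] [0.6042 0.2104 0.045 ]
dowel_left 0.3 [298.3, 40.3] [0.5541 0.2604 0.045 ]
dowel_right 0.26 [278.5, 101.9] [0.5428 0.2377 0.045 ]
end_stop 0.83 [301.4, 42.0] [0.5553 0.2595 0.045 ]
edge_left 0.85 [391.2, 165.1] [0.5882 0.2046 0.05  ]
edge_right 0.29 [394.0, 162.2] [0.5894 0.2057 0.05  ]
end_edge 0.72 [277.7, 104.2] [0.5423 0.2368 0.05  ]
pallet 0.77 [277.1, 263.1] [0.5318 0.1622 0.045 ]
```

View pics/w5.png

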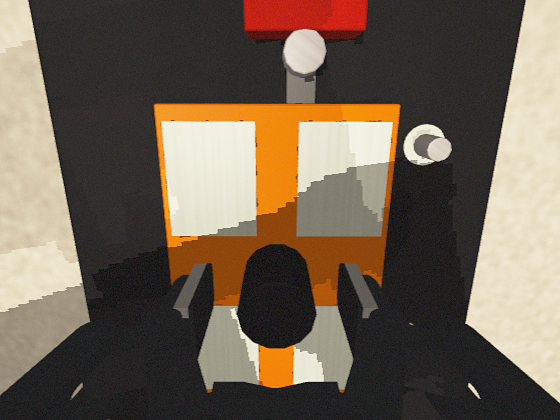

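The pallet lies flat, about 10 mm short of the left dowel (423,145) and of the nose (305,50), with the knob free between the fingers. Now I turn the open fingers +40° so one pad faces the corner direction, lower a little, and approach the knob.

```bash
python3 -m handwheel '[[[0,0,0,0,0,6],[0,0,0,0,0,7],[0,0,-0.001,0,0,7],[0,0,-0.001,0,0,7],[0,0,-0.002,0,0,7],[0,0,-0.002,0,0,6],[0,0,0,0,0,0],[0,0,0,0,0,0],[0,0,0,0,0,0],[0,0,0,0,0,0]]]' 0.65;  python3 -m handwheel '[[[0.0025,0.0015,0,0,0,0],[0.0025,0.0015,0,0,0,0],[0.002,0.0013,0,0,0,0],[0,0,0,0,0,0],[0,0,0,0,0,0],[0,0,0,0,0,0]]]'; python3 -c "
from plant import *
print(state()['contact_force'])"
```

```text
time: 13.4
tool_pos: [0.5314, 0.1625, 0.0149]
tool_rot: [0.0, 0.485, 0.874, 0.0]
contact_force: [-0.1, 0.3, 0.3]
gripper_width: 0.652
grasp_force: 0.0
time: 13.9
tool_pos: [0.5383, 0.1668, 0.0147]
tool_rot: [-0.0, 0.485, 0.875, -0.0]
contact_force: [-0.1, -0.2, -0.3]
gripper_width: 0.651
grasp_force: 0.0
[-0.11918084 -0.21036936 -0.3123721 ]
```

```bash
for k in 1; do python3 -m handwheel '[[[0.0015,0.001,0,0,0,0],[0.0015,0.001,0,0,0,0],[0.0015,0.001,0,0,0,0],[0.0008,0.0006,0,0,0,0],[0.0008,0.0006,0,0,0,0],[0.0008,0.0006,0,0,0,0],[0.0008,0.0006,0,0,0,0],[0,0,0,0,0,0],[0,0,0,0,0,0]]]'; python3 -m handwheel '[[[0.0008,0.0006,0,0,0,0],[0.0008,0.0006,0,0,0,0],[0.0008,0.0006,0,0,0,0],[0.0008,0.0006,0,0,0,0],[0,0,0,0,0,0],[0,0,0,0,0,0]]]'; done; python3 - <<'E'
from h import *
i=camera_info("wrist"); im,d=grab_frame("wrist"); cv2.imwrite("pics/w6.png",im)
F=[state()["contact_force"]]
for t,z in [("dowel_left",.045),("edge_left",.05),("end_edge",.05),("pallet",.045)]:
    for q in pinpoint("wrist",t)[:1]: print(t,round(q["conf"],2),np.round(at_z("wrist",q["position"],z,i),4))
    F.append(state()["contact_force"])
print(np.round(F,1))
E
```

```text
time: 14.65
tool_pos: [0.5461, 0.1723, 0.0148]
tool_rot: [0.0, 0.485, 0.875, 0.0]
contact_force: [0.1, 0.1, 0.7]
gripper_width: 0.647
grasp_force: 0.3
time: 15.15
tool_pos: [0.5494, 0.1748, 0.0148]
tool_rot: [0.0, 0.485, 0.875, 0.0]
contact_force: [-0.7, -0.3, -0.5]
gripper_width: 0.649
grasp_force: 0.2
dowel_left 0.6 [0.6046 0.212  0.045 ]
edge_left 0.89 [0.5948 0.2101 0.05  ]
end_edge 0.75 [0.5497 0.2425 0.05  ]
pallet 0.97 [0.5379 0.1692 0.045 ]
[[-0.6  0.1 -0.3]
 [ 0.1  0.6  0.8]
 [ 0.3 -0.1 -0.1]
 [-0.4 -0.4 -0.1]
 [ 0.3  0.7  0.4]]
```

```bash
cat > f.py <<'E'
from h import *
F=[]
for _ in range(5): grab_frame("wrist"); F.append(state()["contact_force"])
f=np.mean(F,0); a=np.radians(-8); print("tool on-force printer x,y,z:",np.round([f[0]*np.cos(a)+f[1]*np.sin(a),-f[0]*np.sin(a)+f[1]*np.cos(a),f[2]],2),np.round(state()["tool_pos"],4),round(state()["time"],1))
E
python3 -m handwheel '[[[0.0005,0.0004,0,0,0,0],[0.0005,0.0004,0,0,0,0],[0.0005,0.0004,0,0,0,0],[0.0005,0.0004,0,0,0,0],[0.0004,0.0003,0,0,0,0],[0.0004,0.0003,0,0,0,0],[0,0,0,0,0,0],[0,0,0,0,0,0]]]'; python3 f.py;  python3 -m handwheel '[[[0.0003,0.0002,0,0,0,0],[0.0003,0.0002,0,0,0,0],[0.0003,0.0002,0,0,0,0],[0,0,0,0,0,0],[0,0,0,0,0,0]]]'; python3 f.py
```

```text
time: 16.07
tool_pos: [0.5521, 0.1769, 0.0148]
tool_rot: [0.0, 0.485, 0.875, 0.0]
contact_force: [-0.8, -1.0, 0.9]
gripper_width: 0.651
grasp_force: 0.6
tool on-force printer x,y,z: [-0.37 -0.55  0.93] [0.5521 0.1769 0.0148] 16.3
time: 16.73
tool_pos: [0.5529, 0.1774, 0.0147]
tool_rot: [-0.0, 0.485, 0.875, -0.0]
contact_force: [-1.1, -1.1, 1.5]
gripper_width: 0.648
grasp_force: 0.7
tool on-force printer x,y,z: [-0.95 -0.96  1.13] [0.5529 0.1774 0.0147] 17.0
```

```bash
python3 -m handwheel '[[[0.0003,0.0002,0,0,0,0],[0.0003,0.0002,0,0,0,0],[0.0003,0.0002,0,0,0,0],[0,0,0,0,0,0],[0,0,0,0,0,0]]]'; python3 f.py;  python3 -m handwheel '[[[0.0003,0.0002,0,0,0,0],[0.0003,0.0002,0,0,0,0],[0,0,0,0,0,0],[0,0,0,0,0,0]]]'; python3 f.py; python3 - <<'E'
from h import *
i=camera_info("wrist")
for t,z in [("dowel_left",.045),("edge_left",.05),("end_edge",.05),("pallet",.045)]:
    for q in pinpoint("wrist",t)[:1]: print(t,round(q["conf"],2),np.round(at_z("wrist",q["position"],z,i),4))
E
```

```text
time: 17.4
tool_pos: [0.5538, 0.178, 0.0148]
tool_rot: [0.0, 0.485, 0.875, 0.0]
contact_force: [-0.9, -0.9, 1.3]
gripper_width: 0.651
grasp_force: 0.7
tool on-force printer x,y,z: [-1.03 -0.94  0.49] [0.5539 0.178  0.0148] 17.6
time: 17.98
tool_pos: [0.5543, 0.1783, 0.0148]
tool_rot: [-0.0, 0.485, 0.875, -0.0]
contact_force: [-2.3, -1.0, 1.5]
gripper_width: 0.651
grasp_force: 1.2
tool on-force printer x,y,z: [-2.23 -1.72  2.27] [0.5543 0.1783 0.0147] 18.2
dowel_left 0.97 [0.6058 0.2118 0.045 ]
edge_left 0.64 [0.5999 0.2143 0.05  ]
end_edge 0.57 [0.5536 0.245  0.05  ]
pallet 0.37 [0.5551 0.2459 0.045 ]
```

The x force is rising, so the dowel is contacted. Now I slide along printer y under a light x load.

```bash
python3 -m handwheel '[[[0,0.0003,0,0,0,0],[0,0.0003,0,0,0,0],[0,0,0,0,0,0],[0,0,0,0,0,0],[0,0,0,0,0,0]]]'; python3 f.py;  python3 -m handwheel '[[[0,0.0003,0,0,0,0],[0,0.0003,0,0,0,0],[0,0,0,0,0,0],[0,0,0,0,0,0],[0,0,0,0,0,0]]]'; python3 f.py; python3 - <<'E'
from h import *
i=camera_info("wrist"); im,d=grab_frame("wrist")
w=im[60:230,150:450]; hsv=cv2.cvtColor(im,cv2.COLOR_BGR2HSV); m=cv2.inRange(hsv,(6,150,60),(20,255,255)); 
# top end edge & right edge of pallet in printer frame
a=np.radians(-8); R=np.array([[np.cos(a),np.sin(a)],[-np.sin(a),np.cos(a)]]); O=np.array([.5421,.1707])
P=np.array([R@(at_z("wrist",(u,v),.055,i)[:2]-O) for v,u in np.argwhere(m>0) if v<260])
ys=[(x0,P[(abs(P[:,0]-x0)<.003)][:,1].max().round(4)) for x0 in (-.035,-.02,0,.02,.035)]
xs=[(y0,P[(abs(P[:,1]-y0)<.003)][:,0].max().round(4)) for y0 in (.0,.02,.04,.06)]
print(ys,xs)
E
```

```text
time: 18.85
tool_pos: [0.5544, 0.1787, 0.0147]
tool_rot: [0.0, 0.485, 0.875, -0.0]
contact_force: [-2.2, -3.2, 1.4]
gripper_width: 0.646
grasp_force: 1.7
tool on-force printer x,y,z: [-1.42 -3.95  1.58] [0.5544 0.1789 0.0147] 19.1
time: 19.52
tool_pos: [0.5541, 0.1793, 0.0145]
tool_rot: [-0.0, 0.485, 0.875, -0.0]
contact_force: [-2.6, -4.8, 1.4]
gripper_width: 0.65
grasp_force: 2.2
tool on-force printer x,y,z: [-1.31 -5.33  1.6 ] [0.5541 0.1793 0.0145] 19.8
[(-0.035, np.float64(0.0766)), (-0.02, np.float64(0.1028)), (0, np.float64(0.0764)), (0.02, np.float64(0.0922)), (0.035, np.float64(0.0763))] [(0.0, np.float64(-0.0135)), (0.02, np.float64(0.0096)), (0.04, np.float64(0.0098)), (0.06, np.float64(0.0507))]
```

The pallet end sits square on the stop (y ≈ 76.4 mm all along). Now I add x pressure.

```bash
python3 -m handwheel '[[[0.0003,0,0,0,0,0],[0.0003,0,0,0,0,0],[0.0003,0,0,0,0,0],[0,0,0,0,0,0],[0,0,0,0,0,0],[0,0,0,0,0,0]]]'; python3 f.py;  python3 -m handwheel '[[[0.0003,0,0,0,0,0],[0.0003,0,0,0,0,0],[0,0,0,0,0,0],[0,0,0,0,0,0],[0,0,0,0,0,0]]]'; python3 f.py
```

```text
time: 20.32
tool_pos: [0.5542, 0.1792, 0.0145]
tool_rot: [-0.001, 0.485, 0.875, -0.001]
contact_force: [-5.3, -5.0, 2.8]
gripper_width: 0.652
grasp_force: 3.3
tool on-force printer x,y,z: [-4.26 -5.61  3.19] [0.5542 0.1792 0.0145] 20.6
time: 20.98
tool_pos: [0.5543, 0.1792, 0.0144]
tool_rot: [-0.001, 0.485, 0.875, -0.001]
contact_force: [-7.1, -5.3, 4.3]
gripper_width: 0.651
grasp_force: 4.1
tool on-force printer x,y,z: [-5.51 -6.33  4.35] [0.5543 0.1792 0.0144] 21.2
```

```bash
python3 -m handwheel '[[[0.0003,0,0.0002,0,0,0],[0.0003,0,0.0002,0,0,0],[0.0003,0,0.0002,0,0,0],[0,0,0,0,0,0],[0,0,0,0,0,0],[0,0,0,0,0,0],[0,0,0,0,0,0],[0,0,0,0,0,0],[0,0,0,0,0,0]]]'; python3 f.py;  python3 - <<'E'
from h import *
i=camera_info("wrist"); im,d=grab_frame("wrist")
hsv=cv2.cvtColor(im,cv2.COLOR_BGR2HSV); m=cv2.inRange(hsv,(6,150,60),(20,255,255)); m[230:]=0
a=np.radians(-8); R=np.array([[np.cos(a),np.sin(a)],[-np.sin(a),np.cos(a)]]); O=np.array([.5421,.1707])
P=np.array([R@(at_z("wrist",(u,v),.055,i)[:2]-O) for v,u in np.argwhere(m>0)]); P=P[P[:,1]<.08]
print([(x0,P[(abs(P[:,0]-x0)<.003)][:,1].max().round(4)) for x0 in (-.04,-.03,0,.03,.04)],[(y0,[f(P[(abs(P[:,1]-y0)<.002)][:,0]).round(4) for f in (np.min,np.max)]) for y0 in (.04,.05,.06,.07)])
E
```

```text
time: 21.98
tool_pos: [0.5545, 0.179, 0.0144]
tool_rot: [-0.002, 0.485, 0.875, -0.002]
contact_force: [-6.7, -5.6, 3.8]
gripper_width: 0.646
grasp_force: 4.4
tool on-force printer x,y,z: [-5.78 -6.41  3.17] [0.5545 0.1791 0.0144] 22.2
[(-0.04, np.float64(0.0763)), (-0.03, np.float64(0.0763)), (0, np.float64(0.0763)), (0.03, np.float64(0.0765)), (0.04, np.float64(0.0766))] [(0.04, [np.float64(-0.049), np.float64(0.01)]), (0.05, [np.float64(-0.0491), np.float64(0.01)]), (0.06, [np.float64(-0.0491), np.float64(0.0098)]), (0.07, [np.float64(-0.0491), np.float64(0.0468)])]
```

```bash
python3 -m handwheel '[[[0.0004,0,0,0,0,0],[0.0004,0,0,0,0,0],[0.0004,0,0,0,0,0],[0,0,0,0,0,0],[0,0,0,0,0,0],[0,0,0,0,0,0],[0,0,0,0,0,0],[0,0,0,0,0,0]]]'; python3 f.py
```

```text
time: 22.95
tool_pos: [0.5544, 0.179, 0.0143]
tool_rot: [-0.003, 0.485, 0.875, -0.003]
contact_force: [-11.1, -6.7, 6.7]
gripper_width: 0.65
grasp_force: 6.2
tool on-force printer x,y,z: [-10.04  -7.12   6.1 ] [0.5544 0.179  0.0143] 23.2
```

```bash
python3 -m handwheel '[[[0,0.0003,0,0,0,0],[0,0.0003,0,0,0,0],[0,0,0,0,0,0],[0,0,0,0,0,0],[0,0,0,0,0,0],[0,0,0,0,0,0],[0,0,0,0,0,0],[0,0,0,0,0,0]]]'; python3 f.py; python3 - <<'E'
from plant import *; print(state()["ft_torque"])
E
```

```text
time: 23.87
tool_pos: [0.5544, 0.179, 0.0143]
tool_rot: [-0.003, 0.485, 0.875, -0.003]
contact_force: [-11.3, -7.6, 6.6]
gripper_width: 0.654
grasp_force: 6.8
tool on-force printer x,y,z: [-9.96 -8.91  6.34] [0.5544 0.179  0.0143] 24.1
[-1.25141814  1.67631475  0.05958296]
```

All three are pressed: about 10 N total on the dowels and about 9 N towards the stop, held over 0.5 s. I back off to centre on the knob and check.

```bash
python3 -m handwheel '[[[-0.0008,-0.0005,0,0,0,0],[-0.0008,-0.0005,0,0,0,0],[-0.0008,-0.0005,0,0,0,0],[-0.0008,-0.0005,0,0,0,0],[-0.0016,-0.001,0,0,0,0],[-0.0025,-0.0015,0,0,0,0],[-0.0025,-0.0015,0,0,0,0],[-0.0025,-0.0015,0,0,0,0],[0,0,0,0,0,0],[0,0,0,0,0,0],[0,0,0,0,0,0]]]'; python3 f.py;  python3 - <<'E'
from h import *
i=camera_info("wrist"); im,d=grab_frame("wrist"); cv2.imwrite("pics/w7.png",im)
hsv=cv2.cvtColor(im,cv2.COLOR_BGR2HSV); m=cv2.inRange(hsv,(6,150,60),(20,255,255)); m[230:]=0
a=np.radians(-8); R=np.array([[np.cos(a),np.sin(a)],[-np.sin(a),np.cos(a)]]); O=np.array([.5421,.1707])
P=np.array([R@(at_z("wrist",(u,v),.055,i)[:2]-O) for v,u in np.argwhere(m>0)]); P=P[P[:,1]<.08]
print([(x0,P[(abs(P[:,0]-x0)<.003)][:,1].max().round(4)) for x0 in (-.04,-.03,0,.03,.04)],[(y0,[f(P[(abs(P[:,1]-y0)<.002)][:,0]).round(4) for f in (np.min,np.max)]) for y0 in (.04,.05,.06,.07)])
E
```

```text
time: 25.03
tool_pos: [0.5458, 0.1727, 0.0155]
tool_rot: [0.0, 0.485, 0.875, 0.0]
contact_force: [-0.4, -0.7, 0.4]
gripper_width: 0.65
grasp_force: 0.0
tool on-force printer x,y,z: [-0.36  0.02 -0.27] [0.5458 0.1727 0.0154] 25.3
[(-0.04, np.float64(0.0761)), (-0.03, np.float64(0.0761)), (0, np.float64(0.0762)), (0.03, np.float64(0.0764)), (0.04, np.float64(0.0766))] [(0.04, [np.float64(-0.0492), np.float64(0.0098)]), (0.05, [np.float64(-0.0492), np.float64(0.0097)]), (0.06, [np.float64(-0.0493), np.float64(0.0096)]), (0.07, [np.float64(-0.0493), np.float64(0.0485)])]
```

Pallet is free and still home (edges unchanged within 0.3 mm). Lift, shut the fingers and go above the button.

```bash
python3 -m handwheel '[[[0,0,0.01,0,0,0],[0,0,0.02,0,0,0],[0,0,0.025,0,0,0],[0,0,0.025,0,0,0],[-0.006,-0.0215,0,0,0,0],[-0.0113,-0.034,0,0,0,0],[-0.012,-0.035,0,0,0,0],[-0.012,-0.035,0,0,0,0],[-0.011,-0.033,0,0,0,0],[-0.005,-0.013,0,0,0,0],[0,0,0,0,0,0],[0,0,0,0,0,0]]]' 0.65; python3 -m handwheel '[[[0,0,-0.015,0,0,0],[0,0,-0.015,0,0,0],[0,0,-0.015,0,0,0],[0,0,-0.01,0,0,0],[0,0,0,0,0,0],[0,0,0,0,0,0],[0,0,0,0,0,0],[0,0,0,0,0,0]]]' 0; python3 - <<'E'
from h import *
print(state()["tool_pos"])
b,db=grab_frame("side"); a,da=grab_frame("scene")
A=cv2.resize(a[150:270,230:390],(400,600)[::1] if 0 else (400,300),interpolation=cv2.INTER_CUBIC); B=cv2.resize(b[155:275,205:365],(400,300),interpolation=cv2.INTER_CUBIC)
cv2.imwrite("pics/v8.png",np.vstack([np.hstack([A,B]),np.hstack([cv2.resize(cv2.imread("pics/w7.png"),(400,300)),cv2.resize(a[205:245,260:313],(400,300))])]))
E
```

```text
time: 26.33
tool_pos: [0.4886, 0.0008, 0.0962]
tool_rot: [0.001, 0.486, 0.874, 0.0]
contact_force: [-0.1, -0.4, -0.2]
gripper_width: 0.654
grasp_force: 0.0
time: 27.0
tool_pos: [0.4894, 0.0013, 0.0416]
tool_rot: [0.001, 0.485, 0.875, 0.0]
contact_force: [0.8, -0.0, -0.3]
gripper_width: 0.002
grasp_force: 0.0
[0.48941636 0.00130772 0.04158675]
```

View pics/v8.png

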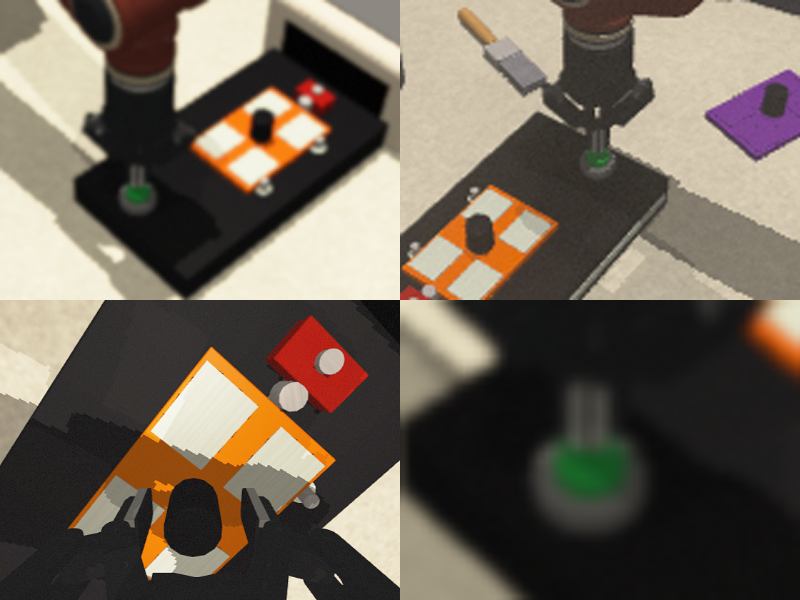

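The view shows the pallet home against both dowels and the nose, with the shut fingertips right over the green button. Pressing down step by step.

```bash
python3 -m handwheel '[[[0,0,-0.008,0,0,0],[0,0,-0.005,0,0,0],[0,0,-0.004,0,0,0],[0,0,-0.002,0,0,0],[0,0,0,0,0,0],[0,0,0,0,0,0]]]'; python3 -m handwheel '[[[0,0,-0.002,0,0,0],[0,0,-0.002,0,0,0],[0,0,0,0,0,0],[0,0,0,0,0,0],[0,0,0,0,0,0]]]'; python3 -m handwheel '[[[0,0,-0.001,0,0,0],[0,0,-0.001,0,0,0],[0,0,0,0,0,0],[0,0,0,0,0,0],[0,0,0,0,0,0]]]'
```

```text
time: 27.6
tool_pos: [0.4889, 0.0011, 0.023]
tool_rot: [-0.0, 0.485, 0.875, -0.0]
contact_force: [-5.6, 0.6, 11.8]
gripper_width: 0.001
grasp_force: 6.1
time: 28.02
tool_pos: [0.4891, 0.0011, 0.0226]
tool_rot: [-0.001, 0.485, 0.875, -0.001]
contact_force: [-16.2, 2.4, 34.0]
gripper_width: -0.001
grasp_force: 17.2
time: 28.43
tool_pos: [0.4892, 0.0011, 0.0224]
tool_rot: [-0.001, 0.485, 0.875, -0.001]
contact_force: [-23.1, 2.8, 44.7]
gripper_width: -0.001
grasp_force: 22.7
```

That's more than enough force, and it should be at the bottom of its travel. I retract in steps and watch for the spring's 5→1.5 N profile to confirm.

```bash
python3 -m handwheel '[[[0,0,0.002,0,0,0],[0,0,0.002,0,0,0],[0,0,0.002,0,0,0],[0,0,0,0,0,0],[0,0,0,0,0,0]]]'; python3 f.py;python3 -m handwheel '[[[0,0,0.002,0,0,0],[0,0,0,0,0,0],[0,0,0,0,0,0]]]'; python3 f.py;python3 -m handwheel '[[[0,0,0.002,0,0,0],[0,0,0,0,0,0],[0,0,0,0,0,0]]]'; python3 f.py; python3 -m handwheel '[[[0,0,0.002,0,0,0],[0,0,0,0,0,0],[0,0,0,0,0,0]]]'; python3 f.py
```

```text
time: 28.85
tool_pos: [0.4889, 0.0011, 0.023]
tool_rot: [0.0, 0.485, 0.875, 0.0]
contact_force: [-3.6, -0.6, 11.3]
gripper_width: 0.001
grasp_force: 5.9
tool on-force printer x,y,z: [-4.56 -0.36 12.35] [0.4889 0.0011 0.023 ] 29.1
time: 29.35
tool_pos: [0.4889, 0.0011, 0.0238]
tool_rot: [0.0, 0.485, 0.875, 0.0]
contact_force: [-0.3, 0.1, 3.6]
gripper_width: 0.002
grasp_force: 2.2
tool on-force printer x,y,z: [0.55 0.08 4.75] [0.4888 0.0011 0.0236] 29.6
time: 29.85
tool_pos: [0.4888, 0.0011, 0.0255]
tool_rot: [0.001, 0.485, 0.875, 0.0]
contact_force: [1.9, -0.0, 3.9]
gripper_width: 0.001
grasp_force: 1.7
tool on-force printer x,y,z: [ 2.61 -0.29  3.37] [0.4887 0.0011 0.0255] 30.1
time: 30.35
tool_pos: [0.488, 0.0012, 0.0271]
tool_rot: [-0.0, 0.485, 0.875, -0.0]
contact_force: [2.9, -0.7, 2.6]
gripper_width: -0.001
grasp_force: 1.2
tool on-force printer x,y,z: [0.9  0.03 2.18] [0.488  0.0012 0.0271] 30.6
```

The spring profile is confirmed (4.8 → 3.4 → 2.2 N over the travel), so the button went right down. I retract, then check the pallet before handing in.

```bash
python3 -m handwheel '[[[0,0,0.004,0,0,0],[0,0,0.01,0,0,0],[0,0,0.02,0,0,0],[0,0.02,0.03,0,0,0],[0,0.02,0.03,0,0,0],[0,0,0.02,0,0,0],[0,0,0,0,0,0],[0,0,0,0,0,0],[0,0,0,0,0,0],[0,0,0,0,0,0]]]'; python3 f.py; python3 - <<'E'
from h import *
i=camera_info("wrist"); im,d=grab_frame("wrist"); O=np.array([.5421,.1707]); a=np.radians(-8); R=np.array([[np.cos(a),np.sin(a)],[-np.sin(a),np.cos(a)]])
hsv=cv2.cvtColor(im,cv2.COLOR_BGR2HSV); m=cv2.inRange(hsv,(6,150,60),(20,255,255))
P=np.array([R@(at_z("wrist",(u,v),.055,i)[:2]-O) for v,u in np.argwhere(m>0)]); P=P[(abs(P[:,0])<.06)&(abs(P[:,1])<.08)]
print(len(P),cv2.minAreaRect((P*1000).astype(np.float32)))
b,db=grab_frame("side")
hs=cv2.cvtColor(b,cv2.COLOR_BGR2HSV); g=np.argwhere(cv2.inRange(hs,(50,120,40),(75,255,255))[205:230,270:300])+[205,270]
print("button z",np.median([at_depth("side",(u,v),db[v,u])[2] for v,u in g]),len(g))
E
```

```text
time: 31.43
tool_pos: [0.4869, 0.041, 0.1394]
tool_rot: [-0.002, 0.485, 0.874, -0.001]
contact_force: [-0.0, 0.2, 0.6]
gripper_width: -0.001
grasp_force: 0.0
tool on-force printer x,y,z: [0.38 0.17 0.12] [0.4878 0.0411 0.1404] 31.7
11620 ((0.24041748046875, 0.9818572998046875), (101.26664733886719, 150.11630249023438), 0.22072391211986542)
button z 0.06660219622873059 6
```

Pallet is at printer (0.2, 1.0) mm with a yaw of about 0.2° or less, the button is back up, and the arm is clear. Handing in.

```bash
python3 -c "
from plant import *
print(job_done())"
```

```text
the job is handed in; nothing more can be done
None
```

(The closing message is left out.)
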